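Clear the gate's swing, release both catches and hold the guard-cage gate wide

ROBOT

A 6-joint arm with a two-finger parallel gripper is mounted at the origin on a cart in front of the work surface, level with it; the furniture and walls round the work are solid. World frame = base frame: x ahead of the robot, y to its left, z up, the work surface at z = 0. Lengths are in mm, angles in rad, forces in N, time in s.
With the tool pointing down it reaches from about 300 to 875 mm from the base axis. Payload 6.4 kg.
Tool frame: the origin (TCP) lies between the finger pads; the fingertips stand 19 mm ahead of it and the grasp point (between the pads) is the TCP (tips_ahead is the distance from the TCP to the fingertips, in mm); z points along the fingers, y is the line along which they close (so a half turn about z gives the same grasp; the last joint's range is limited). The gripper opens to 85 mm and grips with 20 to 120 N. Pads are 22 mm wide; open, the fingers measure 114 mm over their backs; the gripper's body (76 mm by 85 mm) begins 54 mm behind the grasp point. The pads swing forward as they close: fully open they stand 13 mm farther back than shut.
Start: joints at [-1.354, 0.181, 1.607, -0, 1.354, -0.206], TCP at [235.949, -524.375, 250.288] pointing down, gripper open.
Joint ranges: [-2.99, 2.99], [-0.89, 2.07], [0.3, 2.58], [-1.14, 4.28], [0, 2.63], [-3.12, 3.12]. Speed limits (rad/s): [2.57, 2.57, 3.01, 3.14, 3.14, 3.14].

INTERFACE

Orientations are given as a rotation vector (axis times angle).
In Python, from bench import * gives the robot as it stands.
- The arm moves only by the shell command python3 -m crank 'ROWS' [OPENING] [FORCE]. ROWS is a JSON object of lists of equal length, an entry for each row: "dp": the shift along the tool's x, y, z in cm, a list of three; "rot": the turn, a rotation vector about the tool's x, y, z in rad, a list of three. A call has 1 to 12 rows; each row shifts and turns the commanded pose from where the row before left it, along the tool's axes as they then stand; what a row does not reach is not made up. A row lasts 1/8 s, in which the tool goes at most 62.5 mm and 10.7 degrees, less where a joint would pass 70% of its speed; a pose out of reach is approached as far as the arm can. A call is refused whole if a number of a shift passes 6.25 or a number of a turn 0.188, either way. A call with a gripper value outside its range is refused whole. OPENING is the finger opening in cm, from 0 to 8.54, set as the call begins (- or left out, the last holds). The fingers move at their own pace and stop on an object; FORCE is the grip in N (left out, the last holds). Time passes only in rows, so rows that do not move let the fingers close. It gives the time, the measured TCP pose, the force, the opening and the grip force at its end, in the units of the state.
- sense(): the state, without advancing time (a new reading comes with each control period).
- read_camera(name): name is "scene" or "top" or "wrist"; returns the picture (420x560x3 uint8, red, green, blue); there is no depth.
- camera_model(name): a dict with "K" (3x3 intrinsics, pixels), "distortion" ([k1, k2, p1, p2, k3] as OpenCV has them; the pictures are not rectified), "position" and "orientation" of the camera in the world; the wrist camera has in their place "tool_from_camera" (4x4, takes a point from camera to tool coordinates, whose origin is the TCP and whose axes are the flange's). Camera axes: x right, y up, looking along -z (the intrinsics and any distortion apply to the point x, -y, -z); pixel columns grow to the right and rows downward; lengths in mm; the calibration is good to about 2 mm. A picture is of the moment at which its call begins: read the wrist's pose just before it. camera_model takes no time and is no camera call.
- close_job(): hands the job in; it is judged then, once.
The state is a dict: "time": time; "joint_pos": joint angles; "qd": joint speeds; "tau": joint torques, N m; "eef_pos": TCP position; "orientation": TCP orientation; "contact_force": force on the tool from outside, world axes, zero at the start; "wrist_torque": the same for the moment, N m; "width": finger opening in mm; "grasp_force": force on a finger pad.
Only numpy, scipy, OpenCV 4.12 (cv2) and the standard library are available. Lean on these libraries where they do the work, as an engineer would, in place of code of your own. Each camera call takes 0.05 s, during which the arm holds its last target. There are 200 camera calls.

TASK

Clear the way and hold the test cage open so that a colleague can reach the module in it: first push the steel parts dish along the bench, without lifting it, until it stands wholly inside the black ring outline. Then squeeze the two tabs of the catch on the cage's fixed post fully together (they stay in), and only after that squeeze the two tabs of the catch on the gate fully together and, with them squeezed, swing the gate out towards you, past its spring detent, until it stands wide open at about a right angle to the cage front. Finish while still holding the gate there, since it swings back when let go, and leave the solder spool, bottle and flux tin alone.

Things in the scene. Friction and masses are not known exactly. Their poses are not given: they have to be found in the camera images.
- cage: Guard cage fixed to the bench, open-topped. Origin on the bench (z 0) in the plane of the shut gate; -x points out of its front to the robot, +y left along the front, z up. Base plate 10 mm thick, x -62 to +108, y -185 to +115 mm; the part before the gate is a flat sill. Frame and gate 98 to 103 mm high, catch tabs 141. The fixed post panel is the right part of the front, y -85 to -175.
- post_catch_mid (a point): Centre of the catch on the fixed post (cage frame x 0, y -137, z 122.5 mm): two upright grey tabs side by side along cage y, each 24 mm wide (x), 6 thick (y), z 104 to 141, over a dark bed 103 mm high. 38 mm over the outer faces at rest, 18 squeezed; both tabs move in equally about this fixed centre. Axes as the cage.
- post_catch (a joint): How far each tab of the post catch is pressed in, m: 0 rest (its bolt bars the gate's front), 0.010 fully squeezed. Friction of about 1.5 N a tab, no spring: it stays where it is left. The bolt is clear of the gate from 0.007 on.
- gate_catch_mid (a point): Centre of the catch on the gate, 125 mm from the hinge axis, 122.5 mm above the bench, with the same tabs as the post catch, side by side along the gate leaf. Moves with the gate; its y axis points along the leaf to the hinge, its x axis is the leaf's normal (cage axes while the gate is shut).
- gate_catch (a joint): How far each tab of the gate catch is pressed in, m: 0 rest (bolt behind the fixed post), 0.010 fully squeezed. A spring (1.5 N at rest to 4.5 N a tab when in) pushes it back out. The bolt is clear of the post from about 0.0075 on. It must not be squeezed before the post catch is in.
- gate_hinge (a point): Point on the gate's upright hinge axis, 60 mm above the bench, at the left end of the gate (cage frame x 0, y +90 mm). The leaf is 12 mm thick and 170 mm long from the axis, its lower edge 14 mm above the bench. Axes turn with the gate.
- gate (a joint): Gate angle, rad: 0 shut, grows as the free right end swings out to the robot (clockwise from above); stop at 1.7. A light spring closes it (0.06 N m at 0, 0.25 N m at 1.57). A spring plunger in the sill makes a detent from about 0.54 to 0.87 that takes about 3 N more at the catch to pass; let go beyond it, the gate swings back to about 0.87 or nearly shut.
- dish_center (a point): Loose round steel parts dish, 88 mm diameter at the rim (66 mm at the foot), 19 mm high, about 0.11 kg; this point is its centre, half-way up. It starts in front of the sill within the gate's swing.
- outline: Flat black ring outline on the bench, not an obstacle: inside diameter 136 mm, outside 150 mm. Origin at its centre on the bench surface.
- solder_spool: Bystander: solder spool, 54 mm diameter, 38 mm high, standing; origin at the centre of its underside.
- ipa_bottle: Bystander: white bottle with red cap, 54 mm diameter, 112 mm high, standing; origin at the centre of its underside.
- flux_tin: Bystander: small round tin with orange lid, 50 mm diameter, 18 mm high; origin at the centre of its underside.

How it is judged (in metres and radians):
On the way, in this order (a step that is already met when the one before it is completed fails the run):
1. the dish stands inside the ring outline while the gate is still shut (horizontal distance between dish_center and outline below 0.024 m and value of joint gate below 0.1 rad), for 0.2 s.
2. the catch on the post is squeezed in (value of joint post_catch above 0.007 m), for 0.2 s.
3. the catch on the gate is squeezed while the gate is still shut (value of joint each of gate_catch, post_catch above 0.007 m and value of joint gate below 0.15 rad), for 0.05 s.
4. the gate has passed its detent (value of joint gate above 0.95 rad), for 0.05 s.
At the end, for the whole second after the job is handed in: The gate stands at 1.3 rad (75 degrees) or wider, still, held by the fingers (contact force above 0.5 N on the gate or its catch); the post catch is still in (above 7 mm); the dish lies flat on the bench, its centre within 24 mm of the outline's centre (value of joint gate above 1.3 rad and velocity of joint gate between -0.1 and 0.1 rad/s and contact force between the fingers and gate above 0.5 N and value of joint post_catch above 0.007 m and horizontal distance between dish_center and outline below 0.024 m and height (world z) of dish_center below 0.015 m); the arm keeps its last pose, push and grip.
It fails at once if the gate catch is squeezed before the post catch is in (value of joint gate_catch above 0.006 m and value of joint post_catch below 0.006 m).
It fails at once if the dish is lifted off the bench (height (world z) of dish_center above 0.025 m).
It fails at once if a bystander is disturbed (distance of any of solder_spool, ipa_bottle, flux_tin from where it was at the start of the episode above 0.015 m).
It also fails if it takes over 66 s, if anything falls off the work surface, if the arm or the gripper's body presses on something with over 40 N, if the wrist force passes 120 N, or if a joint passes its speed limit or range.

## Working session

There is one attempt and no reset: what is moved stays moved. The work goes in short steps, Python scripts to look and compute and a shell command to move; the robot and the scene stay as the last step left them, time stands still between calls to the robot, and variables do not carry over. Pictures are saved under pics/ and viewed, at most 10 in all, crops included, and the job is handed in when it is done.

```bash
ls; mkdir -p pics
python3 - <<'E'
from bench import *
import cv2,json,numpy as np
for n in("scene","top"):
    im=read_camera(n); cv2.imwrite(f"pics/{n}0.png",im[:,:,::-1])
    m=camera_model(n);print(n,{k:np.round(np.array(v),3).tolist() for k,v in m.items()})
m=camera_model("wrist");print({k:np.round(np.array(v),3).tolist() for k,v in m.items()})
print(sense())
E
```

```text
pics
scene {'K': [[545.533, 0.0, 284.509], [0.0, 545.533, 202.976], [0.0, 0.0, 1.0]], 'distortion': [-0.168, 0.0, 0.0, 0.0, 0.0], 'position': [-421.481, 791.963, 912.986], 'orientation': [0.522, -1.107, -2.004]}
top {'K': [[536.526, 0.0, 271.598], [0.0, 536.526, 211.159], [0.0, 0.0, 1.0]], 'distortion': [-0.115, 0.0, 0.0, 0.0, 0.0], 'position': [467.405, 11.219, 1435.732], 'orientation': [0.078, -0.078, -1.553]}
{'K': [[333.484, 0.0, 280.127], [0.0, 333.484, 211.047], [0.0, 0.0, 1.0]], 'distortion': [-0.039, 0.0, 0.0, 0.0, 0.0], 'tool_from_camera': [[-0.001, 0.947, 0.321, 82.29], [1.0, 0.001, 0.001, -1.128], [0.0, 0.321, -0.947, -123.419], [0.0, 0.0, 0.0, 1.0]]}
{'time': 0.1, 'joint_pos': array([-1.35431549e+00,  1.81486253e-01,  1.60789413e+00,  2.28110055e-05,
        1.35379603e+00, -2.06280174e-01]), 'qd': array([-0.00067257,  0.00054324, -0.00202223, -0.00058579, -0.00060768,
       -0.00012142]), 'tau': array([-1.27785511e-04, -4.45875943e+01, -3.52239096e+01, -1.97065829e-04,
        4.10004111e-03,  1.89107192e-05]), 'eef_pos': array([ 235.84287129, -523.90432836,  249.46995527]), 'orientation': array([-3.07012074e+00, -6.58797299e-01, -2.22848877e-05]), 'contact_force': array([ 0.1576852 , -0.26610843,  0.32499265]), 'wrist_torque': array([ 0.01837939, -0.02171519,  0.00454351]), 'grasp_force': 0.0, 'width': 85.39017570093068}
```

View pics/scene0.png

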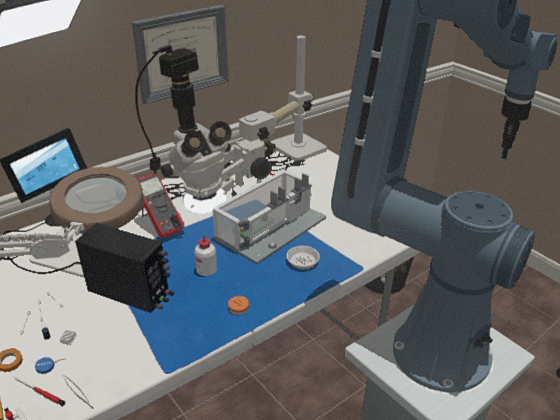

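View pics/top0.png

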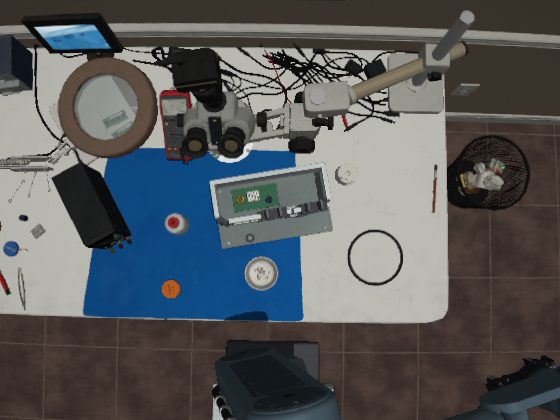

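The scene view shows the cage at about (268,212), the dish at (303,258), the bottle at (205,257) and the tin at (238,304). In the top view the dish is at (261,273), the ring at (375,257), the spool at (346,174), and the cage spans (209,162) to (333,250). Next I'll enlarge the cage in both views.

```bash
cat > h.py <<'E'
import numpy as np,cv2
from scipy.spatial.transform import Rotation as R
from bench import *
def cam(n,s=None):
    m=camera_model(n);K=np.array(m["K"]);d=np.array(m["distortion"])
    if n=="wrist":
        T=np.array(m["tool_from_camera"]);Rt=R.from_rotvec(s["orientation"]).as_matrix()
        return K,d,Rt@T[:3,3]+np.array(s["eef_pos"]),Rt@T[:3,:3]
    return K,d,np.array(m["position"]),R.from_rotvec(m["orientation"]).as_matrix()
def ray(c,uv):
    K,d,p,Rm=c
    q=cv2.undistortPoints(np.array(uv,float).reshape(-1,1,2),K,d)[:,0]
    return p,(Rm@np.c_[q[:,0],-q[:,1],-np.ones(len(q))].T).T
def onz(c,uv,z):
    p,v=ray(c,uv);z=np.broadcast_to(z,len(v));return p+v*((z-p[2])/v[:,2])[:,None]
def proj(c,P):
    K,d,p,Rm=c;q=(np.atleast_2d(P)-p)@Rm;q=q*[1,-1,-1]
    return cv2.projectPoints(q,np.zeros(3),np.zeros(3),K,d)[0][:,0]
def tri(c1,u1,c2,u2):
    p,a=ray(c1,u1);q,b=ray(c2,u2);out=[]
    for x,y in zip(a,b):
        t=np.linalg.lstsq(np.c_[x,-y],q-p,rcond=None)[0];A=p+t[0]*x;B=q+t[1]*y
        out.append(np.r_[(A+B)/2,np.linalg.norm(A-B)])
    return np.array(out)
E
python3 - <<'E'
import cv2
a=cv2.imread("pics/top0.png")[150:260,200:340];a=cv2.resize(a,None,fx=4,fy=4,interpolation=3)
b=cv2.imread("pics/scene0.png")[165:265,205:335];b=cv2.resize(b,(560,430),interpolation=3)
cv2.imwrite("pics/c_top.png",a)
cv2.imwrite("pics/c_scene.png",b)
E
python3 - <<'E'
from h import *
c=cam("top")
for n,uv,z in[("dish",(261,273),19),("ring",(375,257.5),0),("spool",(346,174),38),("bottle",(176,224),100),("tin",(171,289),18)]:
    print(n,onz(c,[uv],z).round(0))
print(onz(c,[(209,180),(327,162),(333,231),(222,250)],[100,100,10,10]).round(0))
E
```

```text
dish [[445.  38.  19.]]
ring [[ 490. -266.    0.]]
spool [[ 709. -182.   38.]]
bottle [[565. 252. 100.]]
tin [[399. 274.  18.]]
[[ 677.  172.  100.]
 [ 728. -126.  100.]
 [ 559. -152.   10.]
 [ 504.  143.   10.]]
```

View pics/c_top.png

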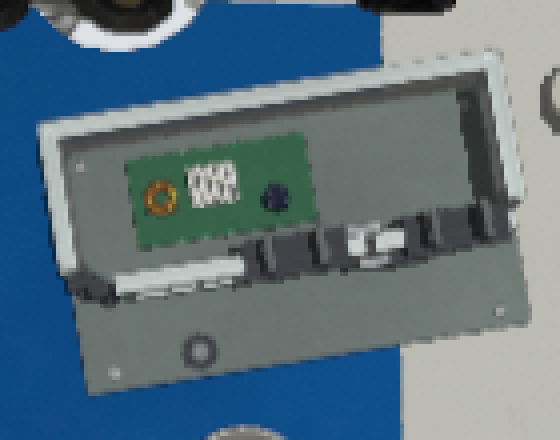

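View pics/c_scene.png

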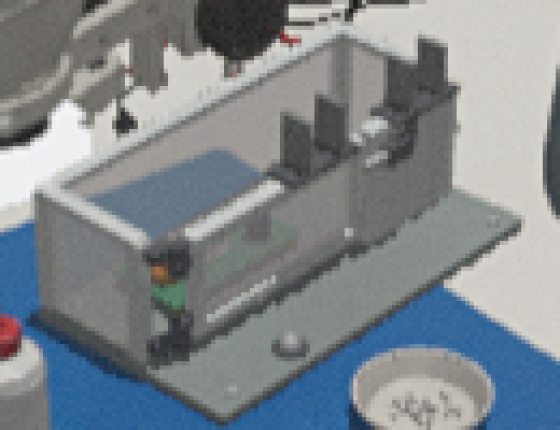

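Cage: the sill corners are 300 mm apart, which agrees with the text. That gives a yaw of about 10.6° and an origin near (586, 41). The gate and post catch tabs show clearly in both crops. Next I'll check heights by triangulation and plan the approach to the dish.

```bash
cat >> h.py <<'E'
def head(s):
    x=R.from_rotvec(s["orientation"]).as_matrix()[:,0];return np.arctan2(x[1],x[0])
def plan(tgt,hd,n,s=None):
    """rows from the present pose to tgt (mm) with the tool straight down at heading hd"""
    s=s or sense();R0=R.from_rotvec(s["orientation"]);h=np.array([np.cos(hd),np.sin(hd),0]);z=np.array([0,0,-1.])
    R1=R.from_matrix(np.c_[h,np.cross(z,h),z]);w=(R0.inv()*R1).as_rotvec()/n
    dw=(np.array(tgt)-s["eef_pos"])/n/10
    for i in range(n):
        print((R0*R.from_rotvec(w*i)).inv().apply(dw).round(2).tolist(),w.round(3).tolist())
def st():
    s=sense();print(round(s["time"],2),s["eef_pos"].round(1),"head",head(s).round(3),"F",s["contact_force"].round(1),"w",round(s["width"],1),"g",round(s["grasp_force"],1),"q",s["joint_pos"].round(2))
E
python3 - <<'E'
from h import *
t,s=cam("top"),cam("scene")
print(tri(t,[(261,273),(171,289)],s,[(303,258.5),(238,303)]).round(0))
plan([434,115,150],1.717,12)
E
```

```text
[[444.  37.   6.   3.]
 [398. 275.  13.   0.]]
[3.69, -4.18, 0.84] [-0.0, -0.0, -0.108]
[4.12, -3.76, 0.84] [-0.0, -0.0, -0.108]
[4.5, -3.29, 0.84] [-0.0, -0.0, -0.108]
[4.83, -2.79, 0.83] [-0.0, -0.0, -0.108]
[5.1, -2.25, 0.83] [-0.0, -0.0, -0.108]
[5.31, -1.69, 0.83] [-0.0, -0.0, -0.108]
[5.46, -1.11, 0.83] [-0.0, -0.0, -0.108]
[5.55, -0.51, 0.83] [-0.0, -0.0, -0.108]
[5.57, 0.09, 0.83] [-0.0, -0.0, -0.108]
[5.53, 0.69, 0.83] [-0.0, -0.0, -0.108]
[5.43, 1.28, 0.83] [-0.0, -0.0, -0.108]
[5.26, 1.85, 0.83] [-0.0, -0.0, -0.108]
```

```bash
python3 -m crank '{"dp":[[3.69,-4.18,0.84],[4.12,-3.76,0.84],[4.5,-3.29,0.84],[4.83,-2.79,0.83],[5.1,-2.25,0.83],[5.31,-1.69,0.83],[5.46,-1.11,0.83],[5.55,-0.51,0.83],[5.57,0.09,0.83],[5.53,0.69,0.83],[5.43,1.28,0.83],[5.26,1.85,0.83]],"rot":[[0,0,-0.108],[0,0,-0.108],[0,0,-0.108],[0,0,-0.108],[0,0,-0.108],[0,0,-0.108],[0,0,-0.108],[0,0,-0.108],[0,0,-0.108],[0,0,-0.108],[0,0,-0.108],[0,0,-0.108]]}' 6.0
python3 -m crank '{"dp":[[0,0,0],[0,0,0]],"rot":[[0,0,0],[0,0,0]]}'
python3 - <<'E'
from h import *
st(); s=sense(); im=read_camera("wrist"); cv2.imwrite("pics/w1.png",im[:,:,::-1])
print(proj(cam("wrist",s),[[445,38,19],[490,-266,0],[592,7,141],[611,-94,141]]).round(0))
plan([434,115,24],1.717,6)
E
```

```text
time: 1.6
eef_pos: [433.8, 116.7, 150.1]
orientation: [2.046, 2.383, 0.0]
contact_force: [1.6, -0.6, -0.1]
width: 60.0
grasp_force: 0.0
time: 1.85
eef_pos: [433.1, 114.7, 150.0]
orientation: [-2.05, -2.38, 0.002]
contact_force: [0.3, -1.1, -0.5]
width: 59.9
grasp_force: 0.0
1.85 [433.1 114.7 150. ] head 1.719 F [ 0.3 -1.1 -0.5] w 59.9 g 0.0 q [-0.01  0.02  2.01 -0.    1.12 -0.16]
[[282. 292.]
 [281. 492.]
 [513. 473.]
 [481. 564.]]
[0.01, 0.01, 2.1] [-0.0, 0.0, 0.0]
[0.01, 0.01, 2.1] [-0.0, 0.0, 0.0]
[0.01, 0.01, 2.1] [-0.0, 0.0, 0.0]
[0.01, 0.01, 2.1] [-0.0, 0.0, 0.0]
[0.01, 0.01, 2.1] [-0.0, 0.0, 0.0]
[0.01, 0.01, 2.1] [-0.0, 0.0, 0.0]
```

View pics/w1.png

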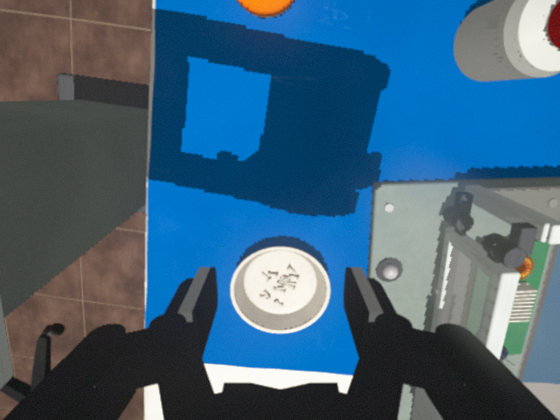

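The dish is at (281,288) in the wrist view, and I predicted (282,292), so the position is confirmed. I'll descend behind it and push.

```bash
python3 -m crank '{"dp":[[0,0,2.1],[0,0,2.1],[0,0,2.1],[0,0,2.1],[0,0,2.1],[0,0,2.1],[0,0,0]],"rot":[[0,0,0],[0,0,0],[0,0,0],[0,0,0],[0,0,0],[0,0,0],[0,0,0]]}' | head -2
python3 -m crank '{"dp":[[-1,0,0],[-1,0,0],[-1,0,0],[-1,0,0],[-1.5,0,0],[-1.5,0,0],[-2,0,0],[-2,0,0],[-2,0,0],[-1.5,0,0],[-1,0,0],[-0.5,0,0]],"rot":[[0,0,0],[0,0,0],[0,0,0],[0,0,0],[0,0,0],[0,0,0],[0,0,0],[0,0,0],[0,0,0],[0,0,0],[0,0,0],[0,0,0]]}'
python3 - <<'E'
from h import *
st(); s=sense(); im=read_camera("wrist"); cv2.imwrite("pics/w2.png",im[:,:,::-1])
im=read_camera("top"); cv2.imwrite("pics/t2.png",im[:,:,::-1])
E
```

```text
time: 2.78
eef_pos: [432.4, 113.3, 23.5]
time: 4.28
eef_pos: [457.1, -44.1, 24.3]
orientation: [-2.052, -2.379, 0.0]
contact_force: [-0.1, 0.5, -0.5]
width: 60.2
grasp_force: 0.4
4.28 [457.1 -44.1  24.3] head 1.718 F [-0.1  0.5 -0.5] w 60.2 g 0.4 q [-0.36  0.28  2.03 -0.    0.83 -0.5 ]
```

View pics/w2.png

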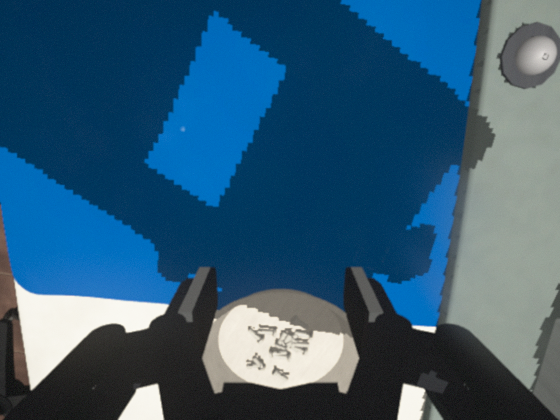

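The dish is cradled between the fingers, with its rear rim at (283,290). From that I'll work out the offset from the TCP to the dish.

Run:
```python
from h import *
s=sense();c=cam("wrist",s);P=onz(c,[(283,290)],19)[0];d=np.array([.146,-.989,0])
print(P.round(1),(P-s["eef_pos"])@d, "dish",(P+44*d).round(1))
D=P+44*d; v=np.array([490,-266,0])-D; Rt=R.from_rotvec(s["orientation"])
print("to go tool",Rt.inv().apply(v).round(0))
```

```text
[457.1 -40.8  19. ] -3.108376860390608 dish [463.5 -84.3  19. ]
to go tool [-184.   -1.   19.]
```

```bash
python3 -m crank '{"dp":[[-1,0,0],[-1.5,0,0],[-2,0,0],[-2,0,0],[-2,0,0],[-2,0,0],[-2,0,0],[-2,0,0],[-1.5,0,0],[-1.2,0,0],[-0.7,0,0],[-0.4,0,0]],"rot":[[0,0,0],[0,0,0],[0,0,0],[0,0,0],[0,0,0],[0,0,0],[0,0,0],[0,0,0],[0,0,0],[0,0,0],[0,0,0],[0,0,0]]}'
python3 -m crank '{"dp":[[0,0,0],[1,0,0],[2,0,0],[3,0,-3],[3,0,-5],[0,0,-5],[0,0,0]],"rot":[[0,0,0],[0,0,0],[0,0,0],[0,0,0],[0,0,0],[0,0,0],[0,0,0]]}' |head -2
python3 - <<'E'
from h import *
st(); s=sense(); im=read_camera("wrist"); cv2.imwrite("pics/w3.png",im[:,:,::-1])
c=cam("wrist",s);print(proj(c,[[490,-266,0]]))
plan([611+20,-94+0,230],np.deg2rad(190.6),10)
E
```

```text
time: 5.88
eef_pos: [484.2, -224.6, 24.3]
orientation: [-2.051, -2.379, -0.0]
contact_force: [-0.6, 0.8, 0.4]
width: 60.0
grasp_force: 0.7
time: 6.75
eef_pos: [473.2, -135.1, 158.5]
6.75 [ 473.2 -135.1  158.5] head 1.721 F [ 0.6 -0.2 -0.4] w 59.8 g 0.0 q [-0.52  0.1   1.9   0.    1.13 -0.67]
[[277.12705706 322.27078172]]
[0.16, 1.64, -0.73] [0.0, 0.0, -0.161]
[-0.1, 1.64, -0.73] [0.0, 0.0, -0.161]
[-0.36, 1.61, -0.73] [0.0, 0.0, -0.161]
[-0.61, 1.53, -0.73] [0.0, 0.0, -0.161]
[-0.85, 1.41, -0.73] [0.0, 0.0, -0.161]
[-1.06, 1.25, -0.74] [0.0, 0.0, -0.161]
[-1.25, 1.07, -0.74] [0.0, 0.0, -0.161]
[-1.4, 0.85, -0.74] [0.0, 0.0, -0.161]
[-1.52, 0.62, -0.74] [0.0, 0.0, -0.161]
[-1.6, 0.37, -0.74] [0.0, 0.0, -0.161]
```

View pics/w3.png

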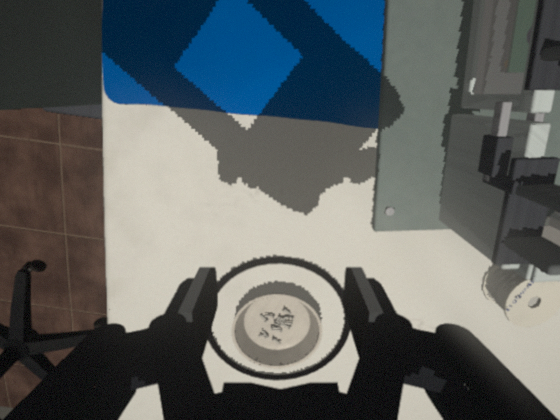

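The dish (277,322) sits centred in the ring (277,318). Now I'll look at the catches from two places with the wrist camera, with the tool already turned for the grasp.

Run:
```python
from h import *
plan([530,-45,240],np.deg2rad(190.6),10)
```

```text
[0.8, 0.71, -0.84] [0.0, 0.0, -0.161]
[0.67, 0.83, -0.84] [0.0, 0.0, -0.161]
[0.53, 0.93, -0.84] [0.0, 0.0, -0.161]
[0.38, 1.0, -0.84] [0.0, 0.0, -0.161]
[0.21, 1.05, -0.84] [0.0, 0.0, -0.161]
[0.04, 1.07, -0.84] [0.0, 0.0, -0.161]
[-0.13, 1.06, -0.84] [0.0, 0.0, -0.161]
[-0.3, 1.03, -0.84] [0.0, 0.0, -0.161]
[-0.46, 0.97, -0.84] [0.0, 0.0, -0.161]
[-0.6, 0.88, -0.84] [0.0, 0.0, -0.161]
```

```bash
python3 -m crank '{"dp":[[0.8,0.71,-0.84],[0.67,0.83,-0.84],[0.53,0.93,-0.84],[0.38,1.0,-0.84],[0.21,1.05,-0.84],[0.04,1.07,-0.84],[-0.13,1.06,-0.84],[-0.3,1.03,-0.84],[-0.46,0.97,-0.84],[-0.6,0.88,-0.84],[0,0,0],[0,0,0]],"rot":[[0,0,-0.161],[0,0,-0.161],[0,0,-0.161],[0,0,-0.161],[0,0,-0.161],[0,0,-0.161],[0,0,-0.161],[0,0,-0.161],[0,0,-0.161],[0,0,-0.161],[0,0,0],[0,0,0]]}' | head -2
cat > shot.py <<'E'
import sys
from h import *
st(); s=sense(); im=read_camera("wrist"); cv2.imwrite(f"pics/{sys.argv[1]}.png",im[:,:,::-1]); np.savez(f"pics/{sys.argv[1]}.npz",eef_pos=s["eef_pos"],orientation=s["orientation"])
E
python3 shot.py v1
python3 -m crank '{"dp":[[0,-3,-1],[0,-3,-1],[0,-3,-1],[0,0,0],[0,0,0]],"rot":[[0,0,0],[0,0,0],[0,0,0],[0,0,0],[0,0,0]]}' | head -2
python3 shot.py v2
python3 - <<'E'
import cv2,numpy as np
a,b=[cv2.imread(f"pics/{n}.png")[0:300,60:500] for n in("v1","v2")]
cv2.imwrite("pics/v12.png",cv2.resize(np.vstack([a,b]),(440,600)))
E
```

```text
time: 8.3
eef_pos: [528.5, -45.7, 236.8]
8.3 [528.5 -45.7 236.8] head -2.957 F [-0.3 -0.2 -0.3] w 59.7 g 0.0 q [-0.31  0.1   1.73 -0.    1.32 -2.07]
time: 8.98
eef_pos: [545.5, -134.1, 267.4]
8.97 [ 545.5 -134.1  267.4] head -2.956 F [-0.2 -0.5 -0. ] w 60.0 g 0.0 q [-0.45  0.14  1.62  0.    1.38 -2.21]
```

View pics/v12.png

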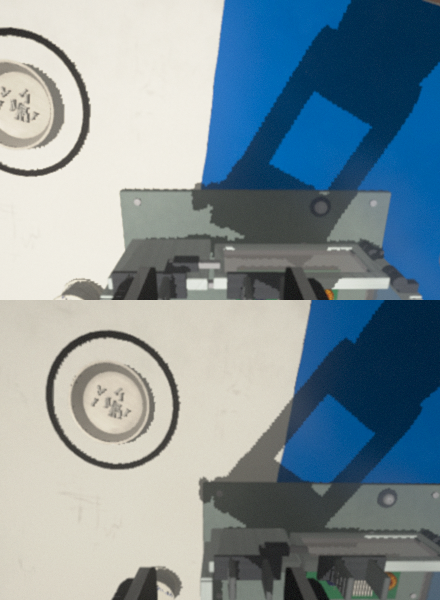

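In this camera, up in the picture is towards the robot. The tabs lie at about rows 245 to 300, behind the fingers, so I'll move further over the cage and compare with my predicted outlines.

```bash
python3 -m crank '{"dp":[[-3,2,1],[-3,2,1],[-3,2,0],[-1,0,0],[0,0,0],[0,0,0]],"rot":[[0,0,0],[0,0,0],[0,0,0],[0,0,0],[0,0,0],[0,0,0]]}' | head -2
python3 shot.py v3
python3 -m crank '{"dp":[[0,3,0],[0,3,0],[0,2,0],[0,0,0],[0,0,0]],"rot":[[0,0,0],[0,0,0],[0,0,0],[0,0,0],[0,0,0]]}' | head -2
python3 shot.py v4
cat > model.py <<'E'
from h import *
O=np.array([586.,41.,0]);yaw=np.deg2rad(10.6)
def W(p,O=O,yaw=yaw): return R.from_euler("z",yaw).apply(np.atleast_2d(p).astype(float))+O
def tabs(ym): # centres of the tab tops
    return [[0,ym+16,141],[0,ym-16,141]]
def load(n):
    d=np.load(f"pics/{n}.npz");return cam("wrist",d)
E
python3 - <<'E'
from model import *
rows=[]
for n in("v3","v4"):
    im=cv2.imread(f"pics/{n}.png");c=load(n);r=[]
    for ym in(-137,-35):
        u,v=proj(c,W([0,ym,141]))[0].round().astype(int);x0,y0=u-50,v-38
        x0=min(max(x0,0),460);y0=min(max(y0,0),345)
        k=cv2.resize(im[y0:y0+75,x0:x0+100],(400,300),interpolation=3)
        for t in tabs(ym):
            q=np.array(t)+[[-12,-3,0],[12,-3,0],[12,3,0],[-12,3,0]]
            p=((proj(c,W(q))-[x0,y0]+.5)*4).round().astype(int);cv2.polylines(k,[p],True,(0,0,255),1)
        print(n,ym,"origin",x0,y0);r.append(k)
    rows.append(np.hstack(r))
cv2.imwrite("pics/cmp1.png",np.vstack(rows))
E
```

```text
time: 9.78
eef_pos: [632.6, -57.3, 248.3]
9.78 [632.6 -57.3 248.3] head -2.955 F [-0.  -0.6 -0.7] w 60.2 g 0.0 q [-0.28  0.31  1.45 -0.    1.38 -2.03]
time: 10.45
eef_pos: [618.6, 20.9, 248.5]
10.45 [618.6  20.9 248.5] head -2.955 F [ 0.4 -0.9 -0.5] w 60.4 g 0.0 q [-0.16  0.28  1.49 -0.    1.37 -1.91]
v3 -137 origin 184 143
v3 -35 origin 327 143
v4 -137 origin 73 142
v4 -35 origin 216 142
```

View pics/cmp1.png

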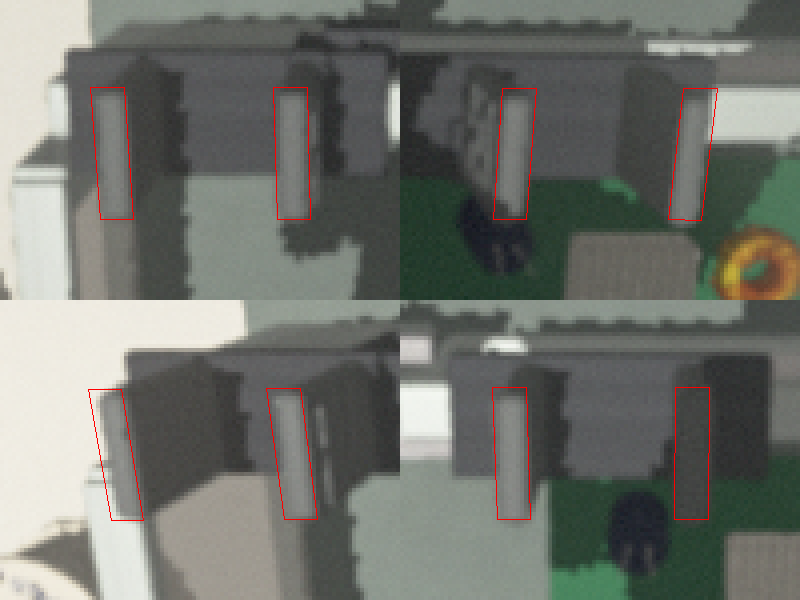

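The predicted tab outlines match in both views and for both catches, to within about 1 px (under 1 mm). So the positions and the 141 mm height are confirmed. Next is the post catch.

Run:
```python
from model import *
p=W([0,-137,128])[0];print(p,W([0,-35,128])[0])
plan(p+[0,0,57],np.deg2rad(190.6),6)
```

```text
[611.20133503 -93.66214283 128.        ] [592.43829727   6.59726278 128.        ]
[0.48, -1.85, 1.06] [-0.0, 0.0, 0.0]
[0.47, -1.85, 1.06] [-0.0, 0.0, 0.0]
[0.47, -1.85, 1.06] [-0.0, 0.0, 0.0]
[0.47, -1.85, 1.06] [-0.0, 0.0, 0.0]
[0.47, -1.85, 1.06] [-0.0, 0.0, 0.0]
[0.47, -1.85, 1.06] [-0.0, 0.0, 0.0]
```

```bash
python3 -m crank '{"dp":[[0.48,-1.85,1.06],[0.47,-1.85,1.06],[0.47,-1.85,1.06],[0.47,-1.85,1.06],[0.47,-1.85,1.06],[0.47,-1.85,1.06],[0,0,0],[0,0,0]],"rot":[[0,0,0],[0,0,0],[0,0,0],[0,0,0],[0,0,0],[0,0,0],[0,0,0],[0,0,0]]}' 6.5 >/dev/null
python3 - <<'E'
from model import *
st();plan(W([0,-137,128])[0],np.deg2rad(190.6),4)
E
```

```text
11.5 [611.5 -92.4 185. ] head -2.955 F [ 0.3 -0.6 -1.2] w 65.0 g 0.0 q [-0.34  0.34  1.55  0.    1.25 -2.1 ]
[0.01, -0.03, 1.43] [0.0, 0.0, 0.001]
[0.01, -0.03, 1.43] [0.0, 0.0, 0.001]
[0.01, -0.03, 1.43] [0.0, 0.0, 0.001]
[0.01, -0.03, 1.43] [0.0, 0.0, 0.001]
```

```bash
python3 -m crank '{"dp":[[0,-0.03,1.43],[0,-0.03,1.43],[0,-0.03,1.43],[0,-0.03,1.43],[0,0,0]],"rot":[[0,0,0],[0,0,0],[0,0,0],[0,0,0],[0,0,0]]}'
python3 -m crank '{"dp":[[0,0,0],[0,0,0],[0,0,0],[0,0,0],[0,0,0],[0,0,0],[0,0,0],[0,0,0]],"rot":[[0,0,0],[0,0,0],[0,0,0],[0,0,0],[0,0,0],[0,0,0],[0,0,0],[0,0,0]]}' 1.5 40
```

```text
time: 12.12
eef_pos: [610.4, -93.4, 125.5]
orientation: [0.293, -3.125, -0.002]
contact_force: [-0.1, 0.4, 0.4]
width: 65.0
grasp_force: 0.0
time: 13.12
eef_pos: [612.4, -94.5, 129.1]
orientation: [-0.292, 3.126, -0.002]
contact_force: [-1.4, -3.2, 5.0]
width: 15.3
grasp_force: 28.0
```

The width reads 15.3 mm where 18 was expected. I'll open, lift and check the tabs numerically by brightness profile against picture v3.

```bash
python3 -m crank '{"dp":[[0,0,0],[0,0,0],[0,0,0],[0,0,0],[0,0,-2],[0,0,-4],[-1,0,-5],[-1,2,-3],[0,0,0],[0,0,0]],"rot":[[0,0,0],[0,0,0],[0,0,0],[0,0,0],[0,0,0],[0,0,0],[0,0,0],[0,0,0],[0,0,0],[0,0,0]]}' 6.5
python3 shot.py v5
python3 - <<'E'
from model import *
for n in("v3","v5"):
    g=cv2.imread(f"pics/{n}.png");c=load(n)
    ys=np.arange(-160,-113,1.);pr=[]
    for y in ys:
        p=proj(c,W([[x,y,141] for x in np.arange(-6,9,1.5)])).astype(np.float32)
        pr.append(cv2.remap(g,p[:,0],p[:,1],1).mean((0,1)).mean())
    print(n,*[f"{int(y)}:{int(v)}" for y,v in zip(ys,pr)])
E
```

```text
time: 14.38
eef_pos: [626.9, -70.4, 267.3]
orientation: [0.294, -3.127, 0.0]
contact_force: [0.8, -0.9, -1.2]
width: 64.9
grasp_force: 0.0
14.38 [626.9 -70.4 267.3] head -2.954 F [ 0.8 -0.9 -1.2] w 64.9 g 0.0 q [-0.3   0.29  1.44 -0.    1.41 -2.06]
v3 -160:102 -159:93 -158:93 -157:97 -156:99 -155:109 -154:123 -153:128 -152:126 -151:115 -150:90 -149:68 -148:63 -147:64 -146:65 -145:65 -144:62 -143:59 -142:58 -141:60 -140:76 -139:96 -138:101 -137:101 -136:101 -135:101 -134:102 -133:100 -132:101 -131:100 -130:101 -129:100 -128:101 -127:101 -126:100 -125:99 -124:96 -123:108 -122:121 -121:123 -120:120 -119:106 -118:87 -117:85 -116:68 -115:52 -114:51
v5 -160:91 -159:93 -158:94 -157:94 -156:90 -155:86 -154:81 -153:81 -152:79 -151:80 -150:79 -149:79 -148:79 -147:81 -146:92 -145:107 -144:119 -143:121 -142:117 -141:104 -140:81 -139:67 -138:74 -137:78 -136:74 -135:67 -134:70 -133:98 -132:116 -131:119 -130:116 -129:102 -128:89 -127:86 -126:63 -125:52 -124:51 -123:56 -122:65 -121:74 -120:74 -119:74 -118:74 -117:72 -116:67 -115:62 -114:59
```

The tab tops moved from -153/-121 to -143/-131, so each went in 10 mm and the post catch is fully in. Now the gate catch.

Run:
```python
from model import *
plan(W([0,-35,185])[0],np.deg2rad(190.6),5)
```

```text
[0.38, 1.64, 1.63] [0.0, -0.0, 0.0]
[0.38, 1.64, 1.63] [0.0, -0.0, 0.0]
[0.38, 1.64, 1.63] [0.0, -0.0, 0.0]
[0.38, 1.64, 1.63] [0.0, -0.0, 0.0]
[0.38, 1.64, 1.63] [0.0, -0.0, 0.0]
```

```bash
python3 -m crank '{"dp":[[0.38,1.64,1.63],[0.38,1.64,1.63],[0.38,1.64,1.63],[0.38,1.64,1.63],[0.38,1.64,1.63],[0,0,0],[0,0,0]],"rot":[[0,0,0],[0,0,0],[0,0,0],[0,0,0],[0,0,0],[0,0,0],[0,0,0]]}' >/dev/null
python3 - <<'E'
from model import *
st();plan(W([0,-35,128])[0],np.deg2rad(190.6),4)
E
```

```text
15.3 [594.    6.5 186.7] head -2.954 F [-0.2  0.   1.2] w 65.1 g 0.0 q [-0.19  0.28  1.62 -0.    1.24 -1.95]
[0.04, 0.01, 1.47] [-0.0, 0.0, 0.001]
[0.04, 0.01, 1.47] [-0.0, 0.0, 0.001]
[0.04, 0.01, 1.47] [-0.0, 0.0, 0.001]
[0.04, 0.01, 1.47] [-0.0, 0.0, 0.001]
```

```bash
python3 -m crank '{"dp":[[0.04,0.01,1.47],[0.04,0.01,1.47],[0.04,0.01,1.47],[0.04,0.01,1.47],[0,0,0]],"rot":[[0,0,0],[0,0,0],[0,0,0],[0,0,0],[0,0,0]]}'
python3 -m crank '{"dp":[[0,0,0],[0,0,0],[0,0,0],[0,0,0],[0,0,0],[0,0,0],[0,0,0],[0,0,0]],"rot":[[0,0,0],[0,0,0],[0,0,0],[0,0,0],[0,0,0],[0,0,0],[0,0,0],[0,0,0]]}' 1.2 50
```

```text
time: 15.92
eef_pos: [590.6, 6.9, 125.3]
orientation: [0.293, -3.124, -0.002]
contact_force: [0.7, 0.7, 0.2]
width: 64.8
grasp_force: 0.0
time: 16.92
eef_pos: [593.1, 6.3, 129.3]
orientation: [-0.293, 3.125, -0.002]
contact_force: [-0.8, -1.4, 7.4]
width: 12.6
grasp_force: 47.9
```

```bash
python3 -m crank '{"dp":[[0.62,0.02,0],[1.25,0.06,0],[1.25,0.06,0],[1.25,0.06,0],[0,0,0]],"rot":[[0,0,0.05],[0,0,0.1],[0,0,0.1],[0,0,0.1],[0,0,0]]}'
python3 shot.py v6
```

```text
time: 17.55
eef_pos: [549.4, 6.6, 129.2]
orientation: [0.257, 3.127, 0.001]
contact_force: [2.0, 2.7, 5.1]
width: 12.6
grasp_force: 48.4
17.55 [549.4   6.6 129.2] head 2.978 F [2.  2.7 5.1] w 12.6 g 48.4 q [-0.2   0.26  1.77  0.    1.1  -1.61]
```

```bash
python3 -m crank '{"dp":[[1.25,0.06,0],[1.25,0.06,0],[1.25,0.06,0],[1.25,0.06,0],[1.25,0.06,0],[1.25,0.06,0],[0,0,0]],"rot":[[0,0,0.1],[0,0,0.1],[0,0,0.1],[0,0,0.1],[0,0,0.1],[0,0,0.1],[0,0,0]]}'
python3 - <<'E'
from model import *
st();s=sense();H=W([0,90,0])[0];d=s["eef_pos"][:2]-H[:2];y=head(s)-np.deg2rad(190.6)
print("r",np.hypot(*d),"ang",np.arctan2(d[0]*-np.cos(np.deg2rad(10.6))-d[1]*np.sin(np.deg2rad(10.6)),-(d@[-np.sin(np.deg2rad(10.6)),np.cos(np.deg2rad(10.6))])),"tool turn",(-y)%(2*np.pi))
E
```

```text
time: 18.48
eef_pos: [484.4, 40.5, 129.2]
orientation: [1.167, 2.91, 0.006]
contact_force: [8.7, 6.1, 2.5]
width: 13.1
grasp_force: 49.2
18.48 [484.4  40.5 129.2] head 2.379 F [8.7 6.1 2.5] w 13.1 g 49.2 q [-0.16  0.13  1.93  0.    1.07 -0.97]
r 123.07338189725112 ang 0.947810920930773 tool turn 0.9479642342098931
```

```bash
python3 -m crank '{"dp":[[1.25,0.05,0],[1.25,0.05,0],[1.25,0.05,0],[1.25,0.05,0],[1.25,0.05,0],[0.6,0.02,0],[0.3,0.01,0],[0,0,0],[0,0,0],[0,0,0],[0,0,0]],"rot":[[0,0,0.1],[0,0,0.1],[0,0,0.1],[0,0,0.1],[0,0,0.1],[0,0,0.05],[0,0,0.025],[0,0,0],[0,0,0],[0,0,0],[0,0,0]]}'
python3 - <<'E'
from model import *
st()
a=cv2.resize(read_camera("top")[130:330,180:430],(500,400),interpolation=3)
b=cv2.resize(read_camera("scene")[150:310,190:330],(300,343),interpolation=3)
k=np.zeros((400,800,3),np.uint8);k[:,:500]=a;k[:343,500:]=b
cv2.imwrite("pics/end.png",k[:,:,::-1])
E
```

```text
time: 19.85
eef_pos: [450.7, 100.7, 129.2]
orientation: [1.943, 2.46, 0.012]
contact_force: [14.7, 6.2, -2.7]
width: 13.3
grasp_force: 49.8
19.85 [450.7 100.7 129.2] head 1.805 F [14.7  6.2 -2.7] w 13.3 g 49.8 q [-0.04  0.07  2.    0.    1.06 -0.27]
```

View pics/end.png

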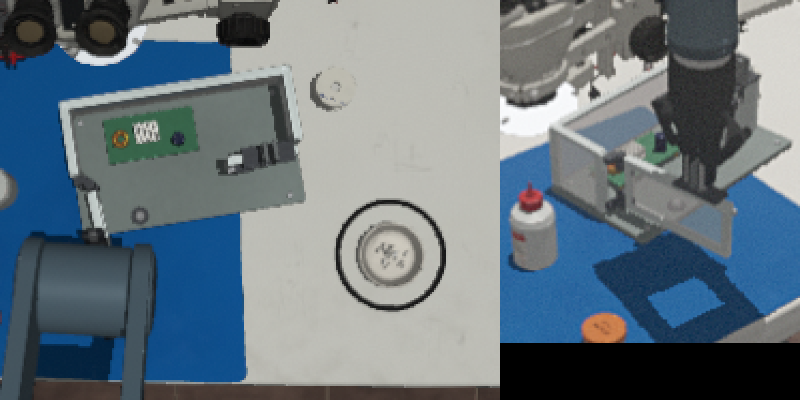

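The picture shows the gate standing at about a right angle with the fingers on its catch at (705,190). The post tabs are in at (270,152), the dish is inside the ring at (390,255), and the bystanders are untouched.

```bash
python3 -c "
from h import *
st(); print(close_job())"
```

```text
19.95 [450.7 100.7 129.3] head 1.805 F [15.1  5.1 -3.6] w 13.1 g 49.8 q [-0.04  0.07  2.    0.    1.06 -0.27]
the job is handed in; nothing more can be done
None
```

I handed the job in at about 20 s: the dish is inside the ring, the post catch is squeezed in, and the gripper is holding the gate open at about 1.52 rad (87°) by its squeezed catch; the hand-in call gave no verdict.

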